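Gauge the cassette basket with the bench power off

TASK

Before any metal goes into the cassette transport, push all four lever switches on the outlet bank over to off; one drag of a finger along the row does it. Then pick up the flat basket gauge and slide its blade level into the mouth of the transport's cassette basket, without forcing it, until the stop bar is up against the mouth. Let go and leave the gauge sitting there, with everything else on the desk left where it was.

Things in the scene. Friction and masses are not known exactly. Their poses are not given: they have to be found in the camera images.
- gauge: basket gauge, loose, flat on the desk, 0.17-0.27 kg, sizes in mm: flat grey alloy blade 70 long, 96 wide, 8 thick (x 0 to 70), cross stop bar 120 wide, 18 tall (x -10 to 0), dark handle 24 wide, 20 tall (x -85 to -10), undersides flush. Origin: underside, middle of the stop bar's front face; x along the blade to its tip, z up. It lies left or right on the desk, the bank on the other side
- gauge_handle (a point): the best place to grip the gauge: handle's centre line, 36 mm behind the stop face (gauge x = -36), 10 mm over the underside; axes as the gauge's. The gauge's centre of mass is about 45 mm ahead of it
- transport: cassette transport, fixed to the desk in a dark steel service cradle 150 deep (x), 170 wide (y), 92 tall, mm; a flat sheet-steel cassette basket lies level on top, its mouth towards the robot. Origin under the middle of the cradle's width; x points into the basket, away from the robot; z up. No spindle stands up into the basket
- basket_mouth (a point): middle of the basket's mouth: plane of the front ends of its lips, height of the basket floor (75 mm over the desk); x into the basket. The gauge is home when its origin (stop bar face, underside) is at this point: the bar then meets the lips, the tip still 9 mm off the back. The lips flare over the first 9 mm: sides out to 56, top rails up to 16, floor down 5 mm
- basket_pocket (a point): middle of the pocket's floor, 44 mm inside the mouth; axes as the transport's. From 9 mm inside the mouth the pocket is 102 mm wide and 10.5 mm high: floor, side walls and a top rail 26 mm wide along each side, open between the rails; back stop 79 mm inside the mouth
- bank: switched outlet bank, fixed to the desk: grey box 210 long (x), 90 wide, 45 tall, mm, with four outlets and four black lever switches on top. Origin under its centre; x runs along the row, the way the switches go off. The levers pivot on the top face at y = -22, x = -66, -26, 14, 54 (switch1 to 4); bars of radius 4, paddle 16 wide, top 40 above the pivot when upright
- switch1 (a joint): angle of lever switch 1 of the row, rad: 0 upright (on), grows as it is pushed over along the bank's +x, stop at 0.95; off beyond 0.5. Stiff (about 1 to 1.5 N at its tip) and stays where it is left. A finger drawn along the row with its tip about 28 to 32 mm over the bank's top lays each lever over to about 0.7 to 0.85 and passes over it
- switch2 (a joint): angle of lever switch 2 of the row, rad: 0 upright (on), grows as it is pushed over along the bank's +x, stop at 0.95; off beyond 0.5. Stiff (about 1 to 1.5 N at its tip) and stays where it is left. A finger drawn along the row with its tip about 28 to 32 mm over the bank's top lays each lever over to about 0.7 to 0.85 and passes over it
- switch3 (a joint): angle of lever switch 3 of the row, rad: 0 upright (on), grows as it is pushed over along the bank's +x, stop at 0.95; off beyond 0.5. Stiff (about 1 to 1.5 N at its tip) and stays where it is left. A finger drawn along the row with its tip about 28 to 32 mm over the bank's top lays each lever over to about 0.7 to 0.85 and passes over it
- switch4 (a joint): angle of lever switch 4 of the row, rad: 0 upright (on), grows as it is pushed over along the bank's +x, stop at 0.95; off beyond 0.5. Stiff (about 1 to 1.5 N at its tip) and stays where it is left. A finger drawn along the row with its tip about 28 to 32 mm over the bank's top lays each lever over to about 0.7 to 0.85 and passes over it
- bottle: bystander: white plastic cleaner bottle with black cap, radius 25, 130 tall, stands beside one front corner of the transport; origin under its centre (sizes in mm)
- capstan: bystander: chrome capstan shaft (radius 4) standing up from its brass flywheel (radius 30), 77 tall, stands beside the other front corner of the transport; origin under its centre (sizes in mm)
- function_lever: bystander: dark bakelite function lever, 90 long, 24 wide, 14 thick, lying loose beside the gauge's handle, its centre about 62 to 70 from the handle's centre line on the gauge's +y side; origin under its middle, x along it (sizes in mm)
- shell: bystander: white cassette shell 64 x 100 x 12, lying flat in front of the basket's mouth; origin under its centre (sizes in mm)
- driver: bystander: black-handled screwdriver 170 long, lying in front of the transport, to the right; x along it (sizes in mm)
- motor: bystander: steel motor can, radius 19, 52 tall, standing; origin under its centre (sizes in mm)
- spray: bystander: aluminium contact-cleaner can with white cap, radius 24, 120 tall, stands close beside the outlet bank on its -y side, its centre 85 to 90 from the bank's centre line and near the bank's middle; origin under its centre (sizes in mm)
- jar: bystander: glass jar with steel cap, radius 30, 70 tall, standing; origin under its centre (sizes in mm)
There are look-alikes about, which are no part of the job. What is shaped like the gauge but yellow is not meant. Of the things that look like the bank, the larger one is meant.

How it is judged:
By the outcome, as a careful person would: the job done as asked, in the order asked, and still so for the second after the job is handed in, with the robot touching nothing.
It also fails if it takes over 56 s, if anything falls off the work surface, if the arm or the gripper's body presses on something with over 40 N, if the wrist force passes 120 N, or if a joint passes its speed limit or range.

ROBOT

A 6-joint arm with a two-finger parallel gripper is mounted at the origin on the work surface. World frame = base frame: x ahead of the robot, y to its left, z up, the work surface at z = 0. Lengths are in m, angles in rad, forces in N, time in s.
With the tool pointing down it reaches from about 0.375 to 0.9 m from the base axis. Payload 3.1 kg.
Tool frame: the origin (TCP) lies at the very end of the fingers, on their centre line; the grasp point (between the pads) lies 19 mm behind it (grip_depth is the distance from the TCP to the grasp point, in m); z points along the fingers, y is the line along which they close (so a half turn about z gives the same grasp; the last joint's range is limited). The gripper opens to 85 mm and grips with 20 to 120 N. Pads are 22 mm wide; open, the fingers measure 114 mm over their backs; the gripper's body (76 mm by 85 mm) begins 54 mm behind the grasp point. The pads swing forward as they close: fully open they stand 13 mm farther back than shut.
Start: joints at [1.163, 0.527, 1.433, -0, 1.181, -0.178], TCP at [0.142, 0.609, 0.231] pointing down, gripper open.
Joint ranges: [-3.08, 3.08], [-0.75, 2.2], [0.22, 2.44], [-1.43, 4.57], [0, 2.65], [-2.85, 2.85]. Speed limits (rad/s): [2.79, 2.79, 3.14, 3.14, 3.14, 3.14].

INTERFACE

Orientations are given as a unit quaternion [x, y, z, w].
In Python, from station import * gives the robot as it stands.
- The arm moves only by the tool apply_moves, never from a script. Its argument "plan" is a list of rows, each a list of 7 numbers: the shift along the tool's x, y, z in m, then the turn, a rotation vector about the tool's x, y, z in rad, then the gripper command: -1 is fully open, 1 is shut, values between are in proportion. In form: [[dx, dy, dz, wx, wy, wz, jaw], ...]. A call has 1 to 8 rows; each row shifts and turns the commanded pose from where the row before left it, along the tool's axes as they then stand; what a row does not reach is not made up. A row lasts 1/8 s, in which the tool goes at most 62.5 mm and 10.7 degrees, less where a joint would pass 70% of its speed; a pose out of reach is approached as far as the arm can. A call is refused whole if a number of a shift passes 0.0625 or a number of a turn 0.188, either way. A call with a gripper value outside its range is refused whole. The fingers move at their own pace and stop on an object; "force" is the grip in N (left out, the last holds). Time passes only in rows, so rows that do not move let the fingers close. It gives the time, the measured TCP pose, the force, the opening and the grip force at its end, in the units of the state.
- sense(): the state, without advancing time (a new reading comes with each control period).
- snapshot(name): name is "scene" or "top" or "wrist"; returns the picture (400x640x3 uint8, red, green, blue); there is no depth.
- calibration(name): a dict with "camera_matrix" (3x3 intrinsics, pixels), "k1" (the pictures are not rectified: a ray, as slopes to the right and down, at radius r is drawn at 1 + k1 r^2 times it, then the intrinsics apply), "R" (3x3) and "t" (3): a world point X has camera coordinates R X + t; the wrist camera has in their place "mount" (4x4, takes a point from camera to tool coordinates, whose origin is the TCP and whose axes are the flange's). Camera axes: x right, y down, z forward; pixel columns grow to the right and rows downward; lengths in m; the calibration is good to about 2 mm. A picture is of the moment at which its call begins: read the wrist's pose just before it. calibration takes no time and is no camera call.
- sign_off(): hands the job in; it is judged then, once.
The state is a dict: "t": time; "q": joint angles; "qd": joint speeds; "tau": joint torques, N m; "tcp_pos": TCP position; "tool_rot": TCP orientation; "force": force on the tool from outside, world axes, zero at the start; "ft_torque": the same for the moment, N m; "finger_gap": opening from 0.0 (shut) to 1.0 (fully open); "gripper_force": force on a finger pad.
Only numpy, scipy, OpenCV 4.12 (cv2) and the standard library are available. Lean on these libraries where they do the work, as an engineer would, in place of code of your own. Each camera call takes 0.05 s, during which the arm holds its last target. There are 200 camera calls.

## Working session

There is one attempt and no reset: what is moved stays moved. The work goes in short steps, Python scripts to look and compute and a tool call to move; the robot and the scene stay as the last step left them, time stands still between calls to the robot, and variables do not carry over. Pictures are saved under pics/ and viewed, at most 13 in all, crops included, and the job is handed in when it is done.

Besides the shell and the picture viewer there is one more tool, called after "Emit:" as name([rows], argument=value, ...), one row to a line, values as JSON. apply_moves: Moves the arm, as the interface text tells. Its arguments: {"type":"object","properties":{"plan":{"type":"array"},"force":{"type":"number"}},"required":["plan"]}

```bash
mkdir -p pics; ls; python3 - <<'E'
from station import *
import cv2,json
for n in("scene","top"):
    im=snapshot(n); cv2.imwrite(f"pics/{n}0.png",im[:,:,::-1])
    c=calibration(n); print(n,{k:(v.tolist() if hasattr(v,'tolist') else v) for k,v in c.items()})
print(calibration("wrist")); print(sense())
E
```

```text
pics
scene {'camera_matrix': [[389.55852122525977, 0.0, 318.4913895238924], [0.0, 389.55852122525977, 202.4246222648871], [0.0, 0.0, 1.0]], 'k1': -0.09296538646866113, 'R': [[-0.05065409621170436, 0.9987144471606962, -0.0019014650877621996], [0.7032250207607071, 0.03431503760801245, -0.7101387528997863], [-0.7091605831636996, -0.03730859453886288, -0.7040591850551032]], 't': [-0.09618934430401288, -0.292950794874213, 1.4525808392540562]}
top {'camera_matrix': [[433.9772931283361, 0.0, 324.8818555304936], [0.0, 433.9772931283361, 206.2487470239314], [0.0, 0.0, 1.0]], 'k1': -0.013108463556972448, 'R': [[-0.02477078229343339, -0.9996923240382072, -0.0012905826821877709], [-0.985585752741209, 0.024637319139494372, -0.1673730160424996], [0.1673533158862275, -0.0028739806378853014, -0.9858927973655035]], 't': [0.11378343207631202, 0.4991065396835875, 1.3050869584876492]}
{'camera_matrix': array([[311.54108597,   0.        , 319.64401889],
       [  0.        , 311.54108597, 195.40324893],
       [  0.        ,   0.        ,   1.        ]]), 'k1': -0.027233462091342208, 'mount': array([[ 3.
[... 307 characters left out ...]
     1.00000000e+00]])}
{'t': 0.1, 'q': array([ 1.16254804e+00,  5.28365245e-01,  1.43375288e+00, -2.76811898e-05,
        1.18138861e+00, -1.78475758e-01]), 'qd': array([-0.00116412, -0.00323609, -0.00260656,  0.0001591 ,  0.00133172,
        0.00106788]), 'tau': array([-4.66736619e-04, -4.43303132e+01, -1.78587377e+01, -2.21661817e-04,
        3.85208696e-03, -1.56018835e-06]), 'tcp_pos': array([0.14205796, 0.60799591, 0.23044313]), 'tool_rot': array([ 1.14628420e-01,  9.93407977e-01, -9.19852077e-04, -2.64496371e-04]), 'force': array([-0.2940935 ,  0.03618382, -0.25438268]), 'ft_torque': array([-0.00877565, -0.03096876, -0.05508316]), 'gripper_force': 0.0, 'finger_gap': 1.000197768354493}
```

View pics/top0.png

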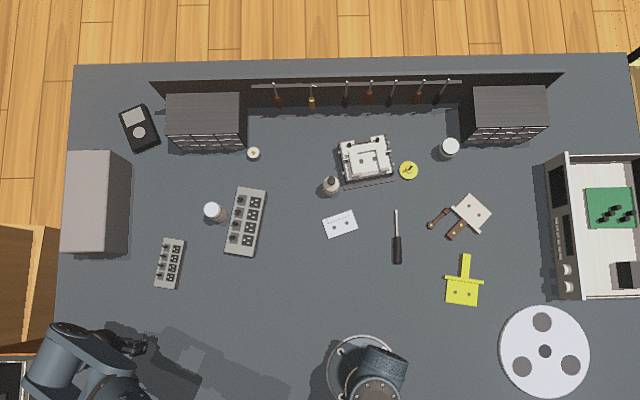

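View pics/scene0.png

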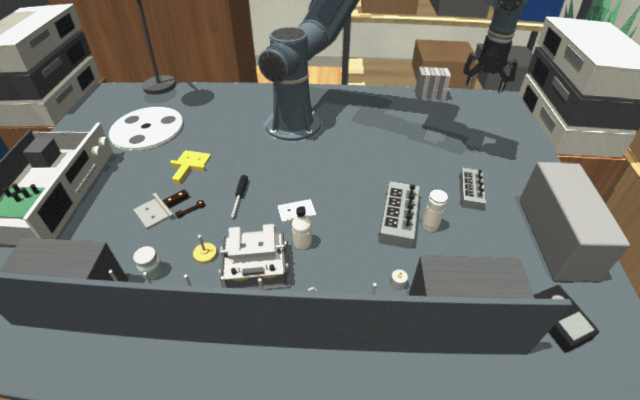

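The larger bank is at top px (244,221), with the spray can on its left; the small look-alike is at (170,263). The grey gauge is at (468,213) with the lever beside it, and the yellow copy is at (463,282). The transport is at (365,160). I'll check all of these in one enlarged crop.

```bash
cat > h.py <<'E'
import numpy as np, cv2
from station import *
from scipy.spatial.transform import Rotation as Ro
def cam(n,s=None):
    c=calibration(n)
    if n!="wrist":
        R=np.array(c["R"]);t=np.array(c["t"])
        return np.array(c["camera_matrix"]),c["k1"],R.T,-R.T@t
    m=np.array(c["mount"]);A=Ro.from_quat(s["tool_rot"]).as_matrix()
    return np.array(c["camera_matrix"]),c["k1"],A@m[:3,:3],A@m[:3,3]+s["tcp_pos"]
def cast(C,px,z):
    K,k1,R,o=C
    p=cv2.undistortPoints(np.array(px,float).reshape(-1,1,2),K,np.array([k1,0,0,0.]))[:,0]
    d=np.c_[p,np.ones(len(p))]@R.T
    return o+d*((z-o[2])/d[:,2])[:,None]
def proj(C,X):
    K,k1,R,o=C
    x=(np.array(X,float).reshape(-1,3)-o)@R
    return cv2.projectPoints(x,np.zeros(3),np.zeros(3),K,np.array([k1,0,0,0.]))[0][:,0]
E
python3 - <<'E'
import cv2,numpy as np
t=cv2.imread("pics/top0.png")
def c(x,y,w,h,W,H): return cv2.resize(t[y:y+h,x:x+w],(W,H),interpolation=cv2.INTER_CUBIC)
a=np.hstack([c(200,180,80,80,400,400),c(420,185,80,80,400,400)])
b=np.vstack([a,np.hstack([c(320,125,105,50,420,200),np.zeros((200,380,3),np.uint8)])])
cv2.imwrite("pics/crop.png",b)
E
```

```text
(no output)
```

View pics/crop.png

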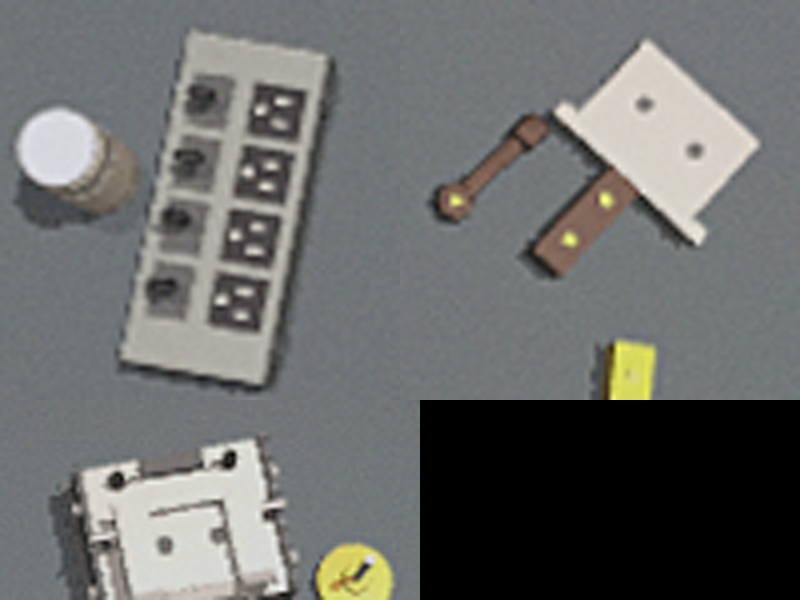

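The crop shows the large bank with the spray can beside its lever row. It also shows the light alloy gauge with its brown handle at about (453,228), and the lever to its left on +y. Both match the description. Bank x runs towards the robot.

```bash
python3 - <<'E'
from h import *
C=cam("top"); print("cam",C[3].round(3))
np.set_printoptions(precision=4,suppress=True)
bk=cast(C,[(238,186),(266,191),(254,257),(224,252)],.045);print("bank",bk[:,:2],bk.mean(0))
g=cast(C,[(469,193),(492,214)],.008);b=cast(C,[(452,206),(480,233)],.018);h=cast(C,[(450,238)],.02)
print("gauge",g,b,h)
print("lever",cast(C,[(430,225),(447,211)],.012))
print("transport",cast(C,[(335,143),(386,133),(395,172),(345,180)],.09))
print("spray",cast(C,[(212,209)],.12),"bottle",cast(C,[(331,180)],.13),"cap",cast(C,[(408,168)],.01),"shell",cast(C,[(340,224)],.01),"motor",cast(C,[(253,151)],.05))
S=sense();print(S["tcp_pos"],Ro.from_quat(S["tool_rot"]).as_matrix())
E
```

```text
cam [0.276 0.105 1.37 ]
bank [[0.5722 0.3712]
 [0.5541 0.2837]
 [0.3503 0.3206]
 [0.3676 0.4121]] [0.4611 0.3469 0.045 ]
gauge [[ 0.5391 -0.3615  0.008 ]
 [ 0.4693 -0.4293  0.008 ]] [[ 0.4966 -0.3008  0.018 ]
 [ 0.4088 -0.3823  0.018 ]] [[ 0.3953 -0.2865  0.02  ]]
lever [[ 0.4387 -0.2286  0.012 ]
 [ 0.4819 -0.2855  0.012 ]]
transport [[ 0.6897  0.0655  0.09  ]
 [ 0.7179 -0.0925  0.09  ]
 [ 0.5937 -0.1138  0.09  ]
 [ 0.5726  0.0387  0.09  ]]
spray [[0.4887 0.4316 0.12  ]] bottle [[0.5644 0.0817 0.13  ]] cap [[ 0.6258 -0.1702  0.01  ]] shell [[0.4492 0.0549 0.01  ]] motor [[0.683  0.3238 0.05  ]]
[0.1421 0.608  0.2304] [[-0.9737  0.2277 -0.0007]
 [ 0.2277  0.9737 -0.0018]
 [ 0.0003 -0.0019 -1.    ]]
```

Emit:
apply_moves([
  [-0.058, -0.017, 0, 0, 0, -0.005, 1],
  [-0.058, -0.017, 0, 0, 0, -0.005, 1],
  [-0.058, -0.017, 0, 0, 0, -0.005, 1],
  [-0.058, -0.017, 0, 0, 0, -0.005, 1],
  [-0.058, -0.017, 0, 0, 0, -0.005, 1],
  [-0.058, -0.017, 0, 0, 0, -0.005, 1],
  [-0.058, -0.017, 0, 0, 0, -0.005, 1],
  [-0.05, -0.017, 0, 0, 0, -0.005, 1],
], force=60)

```text
t: 1.1
tcp_pos: [0.5611, 0.3779, 0.2307]
tool_rot: [0.095, 0.995, -0.0, -0.0]
force: [0.0, 0.2, -0.3]
finger_gap: -0.0
gripper_force: 0.0
```

```bash
python3 - <<'E'
from h import *
np.set_printoptions(precision=4,suppress=True)
s=sense();im=snapshot("wrist")[:,:,::-1].copy();cv2.imwrite("pics/w1.png",im)
print(s["t"],s["tcp_pos"],Ro.from_quat(s["tool_rot"]).as_matrix(),s["finger_gap"])
C=cam("wrist",s)
for a in (-66,-26,14,54):
    p=np.array([.461,.347])+a*1e-3*np.array([-.982,.187])+.022*np.array([.187,.982])
    print(a,proj(C,[*p,.045]),proj(C,[*p,.085]))
E
```

```text
1.1 [0.5611 0.3779 0.2307] [[-0.9819  0.1893 -0.0007]
 [ 0.1893  0.9819 -0.0003]
 [ 0.0006 -0.0004 -1.    ]] -0.0002240891969377471
-66 [[294.9164 149.4868]] [[291.5932 155.9829]]
-26 [[293.9533 110.2745]] [[290.3608 111.6325]]
14 [[292.9457  68.306 ]] [[289.0636  63.7147]]
54 [[291.8955  23.4274]] [[287.7052  12.0044]]
```

View pics/w1.png

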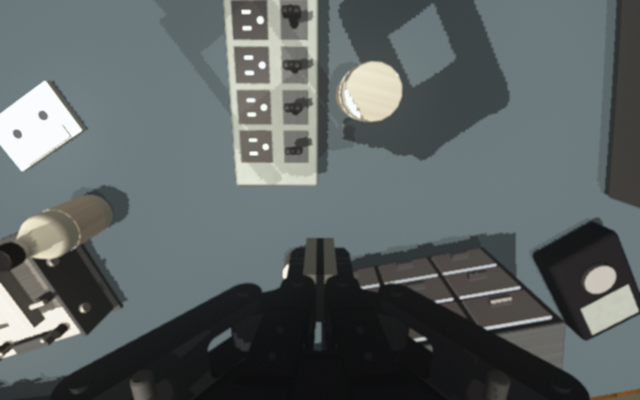

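The wrist view shows the levers at px (294,150), (297,107), (297,65) and (295,17), within 2–6 px of the prediction. I'll descend beyond switch 1 and drag along tool +x.

Emit:
apply_moves([
  [-0.008, -0.025, 0.0, 0, 0, 0, 1],
  [0, 0, 0.055, 0, 0, 0, 1],
  [0, 0, 0.055, 0, 0, 0, 1],
  [0, 0, 0.045, 0, 0, 0, 1],
  [0, 0, 0, 0, 0, 0, 1],
])

```text
t: 1.78
tcp_pos: [0.5588, 0.3519, 0.0718]
tool_rot: [0.095, 0.995, -0.003, -0.005]
force: [-1.0, -0.0, 0.3]
finger_gap: 0.001
gripper_force: 0.0
```

Emit:
apply_moves([
  [0.018, 0, 0, 0, 0, 0, 1],
  [0.018, 0, 0, 0, 0, 0, 1],
  [0.018, 0, 0, 0, 0, 0, 1],
  [0.018, 0, 0, 0, 0, 0, 1],
  [0.018, 0, 0, 0, 0, 0, 1],
])

```text
t: 2.4
tcp_pos: [0.4729, 0.3708, 0.077]
tool_rot: [0.095, 0.996, 0.0, 0.0]
force: [1.5, 0.5, 1.0]
finger_gap: 0.002
gripper_force: 0.4
```

Emit:
apply_moves([
  [0.017, 0, 0.001, 0, 0, 0, 1],
  [0.017, 0, 0, 0, 0, 0, 1],
  [0.017, 0, 0, 0, 0, 0, 1],
  [0.017, 0, 0, 0, 0, 0, 1],
  [0.017, 0, 0, 0, 0, 0, 1],
  [0.017, 0, 0, 0, 0, 0, 1],
  [0.014, 0, 0, 0, 0, 0, 1],
  [0, 0, 0, 0, 0, 0, 1],
])

```text
t: 3.4
tcp_pos: [0.3585, 0.3921, 0.0752]
tool_rot: [0.094, 0.996, -0.001, -0.001]
force: [0.0, 1.2, 0.5]
finger_gap: -0.001
gripper_force: 0.0
```

Emit:
apply_moves([
  [0, 0, -0.06, 0, 0, 0, 1],
  [0, 0, -0.06, 0, 0, 0, 1],
  [-0.035, -0.03, -0.04, 0, 0, 0, -1],
  [-0.035, -0.03, -0.03, 0, 0, 0, -1],
  [0, 0, 0, 0, 0, 0, -1],
])

```text
t: 4.03
tcp_pos: [0.4217, 0.3189, 0.2683]
tool_rot: [0.097, 0.995, 0.002, 0.004]
force: [-0.5, -0.0, 0.4]
finger_gap: 0.641
gripper_force: 0.0
```

```bash
python3 - <<'E'
from h import *
np.set_printoptions(precision=4,suppress=True)
s=sense();im=snapshot("wrist")[:,:,::-1].copy();cv2.imwrite("pics/w2.png",im)
print(s["t"],s["tcp_pos"],Ro.from_quat(s["tool_rot"]).as_matrix(),s["finger_gap"])
C=cam("top");im=snapshot("top")[:,:,::-1]
cv2.imwrite("pics/t2.png",np.hstack([cv2.resize(im[180:260,200:280],(480,480),interpolation=2),cv2.resize(cv2.imread("pics/w2.png"),(320,480))]))
E
```

```text
4.025 [0.4217 0.3189 0.2683] [[-0.9811  0.1932  0.0075]
 [ 0.1932  0.9811  0.0027]
 [-0.0069  0.0041 -1.    ]] 0.6409526407489959
```

View pics/t2.png

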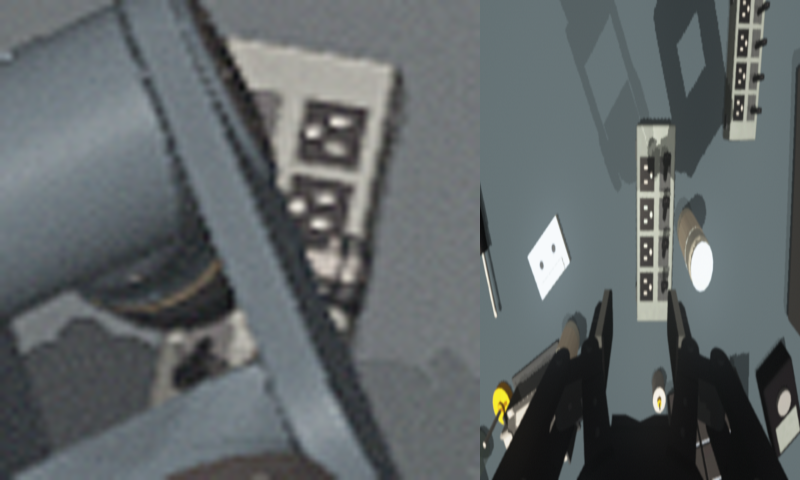

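The drag ran the whole row and the levers look laid over in the wrist view; I'll zoom in on them in a later crop. Next I'll plan the transfer to above the gauge, with fingers half open so they clear the loose lever.

```bash
cat >> h.py <<'E'
def rows(s,p,yaw,n,jaw):
    """rows to TCP p, tool down, tool-x heading yaw (rad)"""
    R0=Ro.from_quat(s["tool_rot"]);p0=np.array(s["tcp_pos"])
    Rt=Ro.from_matrix(np.array([[np.cos(yaw),np.sin(yaw),0],[np.sin(yaw),-np.cos(yaw),0],[0,0,-1]]))
    w=(R0.inv()*Rt).as_rotvec();d=(np.array(p)-p0)/n;R=R0;out=[]
    for i in range(n):
        out.append(list(np.r_[R.inv().apply(d).round(4),(w/n).round(4),jaw])); R=R*Ro.from_rotvec(w/n)
    print([[float(v) for v in r] for r in out])
E
python3 - <<'E'
from h import *
rows(sense(),[.431,-.319,.2],np.deg2rad(133.7),12,0)
w=cv2.imread("pics/w2.png");print(w.shape)
E
```

```text
[[-0.0112, -0.052, 0.0054, 0.0, -0.0, 0.0514, 0.0], [-0.0139, -0.0514, 0.0054, 0.0, -0.0, 0.0514, 0.0], [-0.0165, -0.0506, 0.0054, 0.0, -0.0, 0.0514, 0.0], [-0.0191, -0.0497, 0.0054, 0.0, -0.0, 0.0514, 0.0], [-0.0216, -0.0487, 0.0054, 0.0, -0.0, 0.0514, 0.0], [-0.0241, -0.0475, 0.0054, 0.0, -0.0, 0.0514, 0.0], [-0.0265, -0.0462, 0.0054, 0.0, -0.0, 0.0514, 0.0], [-0.0288, -0.0448, 0.0054, 0.0, -0.0, 0.0514, 0.0], [-0.0311, -0.0432, 0.0054, 0.0, -0.0, 0.0514, 0.0], [-0.0333, -0.0416, 0.0054, 0.0, -0.0, 0.0514, 0.0], [-0.0353, -0.0398, 0.0054, 0.0, -0.0, 0.0514, 0.0], [-0.0373, -0.0379, 0.0054, 0.0, -0.0, 0.0514, 0.0]]
(400, 640, 3)
```

Emit:
apply_moves([
  [-0.011, -0.052, 0, 0, 0, 0.051, 0],
  [-0.014, -0.051, 0, 0, 0, 0.051, 0],
  [-0.017, -0.051, 0, 0, 0, 0.051, 0],
  [-0.019, -0.05, 0, 0, 0, 0.051, 0],
  [-0.022, -0.049, 0, 0, 0, 0.051, 0],
  [-0.024, -0.048, 0, 0, 0, 0.051, 0],
  [-0.027, -0.046, 0, 0, 0, 0.051, 0],
  [-0.029, -0.045, 0, 0, 0, 0.052, 0],
])

```text
t: 5.12
tcp_pos: [0.4278, -0.1075, 0.264]
tool_rot: [0.295, 0.955, 0.001, -0.001]
force: [0.4, -1.1, -0.3]
finger_gap: 0.498
gripper_force: 0.0
```

Emit:
apply_moves([
  [-0.031, -0.043, 0.02, 0, 0, 0.051, 0],
  [-0.033, -0.042, 0.02, 0, 0, 0.051, 0],
  [-0.035, -0.04, 0.02, 0, 0, 0.051, 0],
  [-0.037, -0.038, 0.0, 0, 0, 0.051, 0],
  [0, 0, 0, 0, 0, 0, 0],
  [0, 0, 0, 0, 0, 0, 0],
])

```text
t: 5.88
tcp_pos: [0.4323, -0.3179, 0.2039]
tool_rot: [0.39, 0.921, 0.001, -0.002]
force: [1.5, 0.9, -0.7]
finger_gap: 0.501
gripper_force: 0.0
```

```bash
python3 - <<'E'
from h import *
np.set_printoptions(precision=4,suppress=True)
s=sense();im=snapshot("wrist")[:,:,::-1].copy();cv2.imwrite("pics/w3.png",im)
print(s["t"],s["tcp_pos"],Ro.from_quat(s["tool_rot"]).as_matrix(),s["finger_gap"],s["tool_rot"])
t=snapshot("top")[:,:,::-1].copy();cv2.imwrite("pics/t3.png",t)
sc=snapshot("scene")[:,:,::-1].copy();cv2.imwrite("pics/s3.png",sc)
r=lambda i,x,y,w,h,W,H:cv2.resize(i[y:y+h,x:x+w],(W,H),interpolation=2)
cv2.imwrite("pics/m3.png",np.hstack([cv2.resize(im[40:340,120:520],(480,360)),np.vstack([r(t,200,180,80,80,320,200),r(sc,375,175,80,70,320,160)])]))
E
```

```text
5.875 [ 0.4323 -0.3179  0.2039] [[-0.6953  0.7187 -0.0024]
 [ 0.7187  0.6954  0.0035]
 [ 0.0042  0.0007 -1.    ]] 0.5013284647715746 [ 0.3903  0.9207  0.0012 -0.0018]
```

View pics/m3.png

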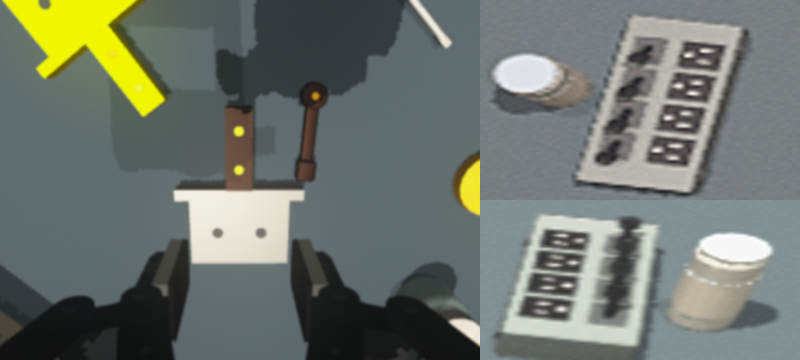

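All four levers lie over towards the robot in both side crops. The gauge is centred in the wrist view: handle axis at about (319,190) and blade straight. I'll measure it from masks.

```bash
python3 - <<'E'
from h import *
np.set_printoptions(precision=4,suppress=True)
s=sense();C=cam("wrist",s);im=cv2.imread("pics/w3.png");hsv=cv2.cvtColor(im,cv2.COLOR_BGR2HSV)
R=np.zeros(im.shape[:2],bool);R[125:265,255:380]=1
def big(m):
    n,l,st,c=cv2.connectedComponentsWithStats(m.astype(np.uint8));i=1+st[1:,4].argmax();print(st[i],c[i]);return l==i
B=big(R&(hsv[...,2]>165)&(hsv[...,1]<45))
H=R&(hsv[...,1]>60)&((hsv[...,0]<15)|(hsv[...,0]>170));H[:,340:]=0;H=big(H)
cs=np.argwhere(B)[:,::-1];w=[(y,np.where(B[y])[0].min(),np.where(B[y])[0].max()) for y in range(cs[:,1].min(),cs[:,1].max()+1,4)];print(w)
bl=np.array([(a,y) for y,a,b in w if 208<y<252]);br=np.array([(b+1,y) for y,a,b in w if 208<y<252])
L=cast(C,bl,.008)[:,:2];Rr=cast(C,br,.008)[:,:2]
m=(L+Rr)/2;d=m[-1]-m[0];print("blade axis",np.rad2deg(np.arctan2(d[1],d[0])),m[0],m[-1],"w",np.linalg.norm(L-Rr,axis=1))
for P in(L,Rr):
    v=cv2.fitLine(P.astype(np.float32),2,0,.01,.01)[:2,0];print(np.rad2deg(np.arctan(v[1]/v[0])))
e=np.where(B[:,300:340].any(1))[0].max()+1;print("tip row",e,cast(C,[(319.5,e)],.008))
hy=np.argwhere(H)[:,::-1];ys=[(np.where(H[y])[0].mean()+.5,y) for y in range(hy[:,1].min()+4,hy[:,1].max()-4,3)]
hp=cast(C,ys,.02)[:,:2];print("handle",hp[0],hp[-1],"rear",cast(C,[(319,hy[:,1].min())],.02))
print("jaw img",s["tcp_pos"])
E
```

```text
[ 265  198  109   62 5120] [318.6324 227.3951]
[ 308  129   23   70 1345] [318.8074 163.5019]
[(198, np.int64(286), np.int64(335)), (202, np.int64(265), np.int64(373)), (206, np.int64(265), np.int64(372)), (210, np.int64(277), np.int64(360)), (214, np.int64(277), np.int64(360)), (218, np.int64(278), np.int64(360)), (222, np.int64(278), np.int64(360)), (226, np.int64(278), np.int64(360)), (230, np.int64(278), np.int64(359)), (234, np.int64(278), np.int64(359)), (238, np.int64(279), np.int64(359)), (242, np.int64(279), np.int64(359)), (246, np.int64(279), np.int64(359)), (250, np.int64(279), np.int64(359)), (254, np.int64(280), np.int64(358)), (258, np.int64(280), np.int64(358))]
blade axis -45.23079408482374 [ 0.4628 -0.3523] [ 0.4988 -0.3886] w [0.097  0.0974 0.0967 0.097  0.0974 0.0967 0.0971 0.0963 0.0967 0.0971
 0.0975]
-45.37911
-45.43755
tip row 260 [[ 0.5082 -0.3982  0.008 ]]
handle [ 0.4012 -0.2882] [ 0.4465 -0.3346] rear [[ 0.3982 -0.2855  0.02  ]]
jaw img [ 0.4327 -0.3177  0.205 ]
```

Emit:
apply_moves([
  [-0.003, -0.002, 0.05, 0, 0, -0.009, 0],
  [0, 0, 0.05, 0, 0, 0, 0],
  [0, 0, 0.05, 0, 0, 0, 0],
  [0, 0, 0.035, 0, 0, 0, 0],
  [0, 0, 0, 0, 0, 0, 0],
  [0, 0, 0, 0, 0, 0, 0],
])

```text
t: 6.78
tcp_pos: [0.4342, -0.3234, 0.0215]
tool_rot: [0.386, 0.922, -0.0, 0.001]
force: [-0.3, -0.2, 0.8]
finger_gap: 0.497
gripper_force: 0.0
```

Emit:
apply_moves([
  [0.002, 0, 0.01, 0, 0, 0, 0],
  [0, 0, 0.007, 0, 0, 0, 0],
  [0, 0, 0, 0, 0, 0, 0],
  [0, 0, 0, 0, 0, 0, 0],
])

```text
t: 7.28
tcp_pos: [0.4321, -0.3221, 0.0035]
tool_rot: [0.387, 0.922, -0.0, 0.0]
force: [0.3, 0.3, -0.7]
finger_gap: 0.5
gripper_force: 0.0
```

Emit:
apply_moves([
  [0, 0, 0, 0, 0, 0, 0.3],
  [0, 0, 0, 0, 0, 0, 1],
  [0, 0, 0, 0, 0, 0, 1],
  [0, 0, 0, 0, 0, 0, 1],
  [0, 0, 0, 0, 0, 0, 1],
], force=100)

```text
t: 7.9
tcp_pos: [0.4323, -0.3222, 0.004]
tool_rot: [0.386, 0.922, -0.0, 0.0]
force: [0.2, 0.4, 5.1]
finger_gap: 0.258
gripper_force: 98.6
```

Emit:
apply_moves([
  [0, 0, -0.01, 0, 0, 0, 1],
  [0, 0, -0.03, 0, 0, 0, 1],
  [0, 0, -0.04, 0, 0, 0, 1],
  [0, 0, -0.05, 0, 0, 0, 1],
  [0, 0, -0.05, 0, 0, 0, 1],
  [0, 0, -0.04, 0, 0, 0, 1],
  [0, 0, 0, 0, 0, 0, 1],
])

```text
t: 8.78
tcp_pos: [0.4332, -0.3233, 0.2267]
tool_rot: [0.387, 0.922, -0.002, 0.003]
force: [0.0, -0.2, -2.1]
finger_gap: 0.251
gripper_force: 98.4
```

```bash
python3 - <<'E'
from h import *
s=sense();print(s["finger_gap"],s["force"],s["tcp_pos"])
rows(s,[.43,-.22,.25],np.deg2rad(189),8,1)
E
```

```text
0.2510826722210291 [ 0.01969892 -0.15589557 -2.13181447] [ 0.4332443  -0.3233105   0.22668936]
[[0.0095, 0.0088, -0.003, -0.0005, 0.0008, -0.1189, 1.0], [0.0084, 0.0098, -0.003, -0.0005, 0.0008, -0.1189, 1.0], [0.0071, 0.0108, -0.003, -0.0005, 0.0008, -0.1189, 1.0], [0.0058, 0.0115, -0.003, -0.0005, 0.0008, -0.1189, 1.0], [0.0044, 0.0121, -0.0029, -0.0005, 0.0008, -0.1189, 1.0], [0.0029, 0.0126, -0.0029, -0.0005, 0.0008, -0.1189, 1.0], [0.0014, 0.0128, -0.0029, -0.0005, 0.0008, -0.1189, 1.0], [-0.0001, 0.0129, -0.0029, -0.0005, 0.0008, -0.1189, 1.0]]
```

Emit:
apply_moves([
  [0.009, 0.009, -0.003, 0, 0, -0.119, 1],
  [0.008, 0.01, -0.003, 0, 0, -0.119, 1],
  [0.007, 0.011, -0.003, 0, 0, -0.119, 1],
  [0.006, 0.012, -0.003, 0, 0, -0.119, 1],
  [0.004, 0.012, -0.003, 0, 0, -0.119, 1],
  [0.003, 0.013, -0.003, 0, 0, -0.119, 1],
  [0.001, 0.013, -0.003, 0, 0, -0.119, 1],
  [0, 0.013, -0.003, 0, 0, -0.119, 1],
])

```text
t: 9.78
tcp_pos: [0.4294, -0.2166, 0.2455]
tool_rot: [-0.081, 0.997, 0.002, -0.002]
force: [-0.7, -0.2, -1.7]
finger_gap: 0.251
gripper_force: 98.2
```

Emit:
apply_moves([
  [0, 0, 0, 0, 0, 0, 1],
  [0, 0, 0, 0, 0, 0, 1],
])

```text
t: 10.02
tcp_pos: [0.4303, -0.2181, 0.2464]
tool_rot: [-0.078, 0.997, 0.0, -0.001]
force: [-0.0, -0.1, -1.2]
finger_gap: 0.251
gripper_force: 98.3
```

```bash
python3 - <<'E'
from h import *
np.set_printoptions(precision=4,suppress=True)
s=sense();im=snapshot("wrist")[:,:,::-1].copy();cv2.imwrite("pics/w4.png",im)
np.save("w4.npy",np.r_[s["tcp_pos"],s["tool_rot"]])
print(s["t"],s["tcp_pos"],Ro.from_quat(s["tool_rot"]).as_matrix(),s["qd"])
t=snapshot("top")[:,:,::-1].copy();cv2.imwrite("pics/t4.png",t)
cv2.imwrite("pics/m4.png",np.hstack([cv2.resize(im[170:370,400:640],(480,400),interpolation=2),cv2.resize(im,(320,200)) if 0 else np.vstack([cv2.resize(t[120:200,320:430],(310,200),interpolation=2),cv2.resize(im,(310,200))])]))
E
```

```text
10.025 [ 0.4303 -0.2181  0.2464] [[-0.9878 -0.1559 -0.0014]
 [-0.1559  0.9878  0.0007]
 [ 0.0013  0.0009 -1.    ]] [-0.0065 -0.0011 -0.0123  0.0002  0.0015 -0.0059]
```

View pics/m4.png

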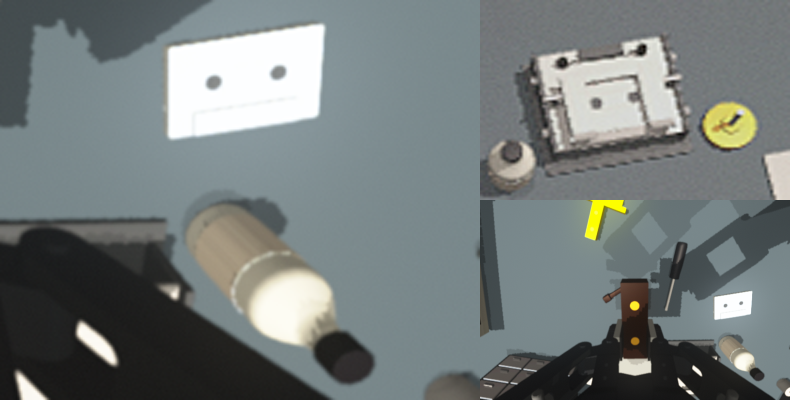

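The gripper linkage hides the transport in this view; only the shell (555,215) and the bottle are clear. I'll turn the tool a quarter turn so the transport falls in the upper half of the picture.

```bash
python3 - <<'E'
from h import *
rows(sense(),[.48,-.10,.25],np.deg2rad(90),11,1)
E
```

```text
[[-0.0061, 0.0099, -0.0003, -0.0, -0.0001, 0.157, 1.0], [-0.0045, 0.0108, -0.0003, -0.0, -0.0001, 0.157, 1.0], [-0.0028, 0.0113, -0.0003, -0.0, -0.0001, 0.157, 1.0], [-0.0009, 0.0116, -0.0003, -0.0, -0.0001, 0.157, 1.0], [0.0009, 0.0116, -0.0003, -0.0, -0.0001, 0.157, 1.0], [0.0027, 0.0113, -0.0003, -0.0, -0.0001, 0.157, 1.0], [0.0044, 0.0108, -0.0003, -0.0, -0.0001, 0.157, 1.0], [0.0061, 0.01, -0.0003, -0.0, -0.0001, 0.157, 1.0], [0.0076, 0.0089, -0.0003, -0.0, -0.0001, 0.157, 1.0], [0.0088, 0.0076, -0.0003, -0.0, -0.0001, 0.157, 1.0], [0.0099, 0.0061, -0.0003, -0.0, -0.0001, 0.157, 1.0]]
```

Emit:
apply_moves([
  [-0.006, 0.01, 0, 0, 0, 0.157, 1],
  [-0.005, 0.011, 0, 0, 0, 0.157, 1],
  [-0.003, 0.011, 0, 0, 0, 0.157, 1],
  [-0.001, 0.012, 0, 0, 0, 0.157, 1],
  [0.001, 0.012, 0, 0, 0, 0.157, 1],
  [0.003, 0.011, 0, 0, 0, 0.157, 1],
  [0.004, 0.011, 0, 0, 0, 0.157, 1],
  [0.006, 0.01, 0, 0, 0, 0.157, 1],
])

```text
t: 11.12
tcp_pos: [0.4676, -0.1316, 0.2471]
tool_rot: [0.525, 0.851, 0.0, -0.0]
force: [0.9, 0.1, -2.7]
finger_gap: 0.255
gripper_force: 98.4
```

Emit:
apply_moves([
  [0.008, 0.009, 0, 0, 0, 0.157, 1],
  [0.009, 0.008, 0, 0, 0, 0.157, 1],
  [0.01, 0.006, 0, 0, 0, 0.157, 1],
  [0, 0, 0, 0, 0, 0, 1],
  [0, 0, 0, 0, 0, 0, 1],
])

```text
t: 11.75
tcp_pos: [0.4809, -0.0989, 0.2472]
tool_rot: [0.706, 0.708, -0.0, 0.0]
force: [-0.2, 0.2, -2.3]
finger_gap: 0.254
gripper_force: 98.3
```

```bash
python3 - <<'E'
from h import *
np.set_printoptions(precision=4,suppress=True)
s=sense();im=snapshot("wrist")[:,:,::-1].copy();cv2.imwrite("pics/w5.png",im)
np.save("w5.npy",np.r_[s["tcp_pos"],s["tool_rot"]])
print(s["t"],s["tcp_pos"],Ro.from_quat(s["tool_rot"]).as_matrix(),s["qd"])
C=cam("wrist",s);print(proj(C,[[.583,-.038,.075],[.57,.04,.09],[.59,-.11,.09]]))
cv2.imwrite("pics/m5.png",cv2.resize(im[0:300,240:640],(800,600),interpolation=2))
E
```

```text
11.75 [ 0.4809 -0.0989  0.2472] [[-0.0036  1.     -0.0001]
 [ 1.      0.0036 -0.0002]
 [-0.0002 -0.0001 -1.    ]] [-0.0035 -0.0036  0.001   0.0014  0.0024  0.0074]
[[425.6241 114.7014]
 [424.9353  23.0906]
 [430.1504 189.4644]]
```

View pics/m5.png

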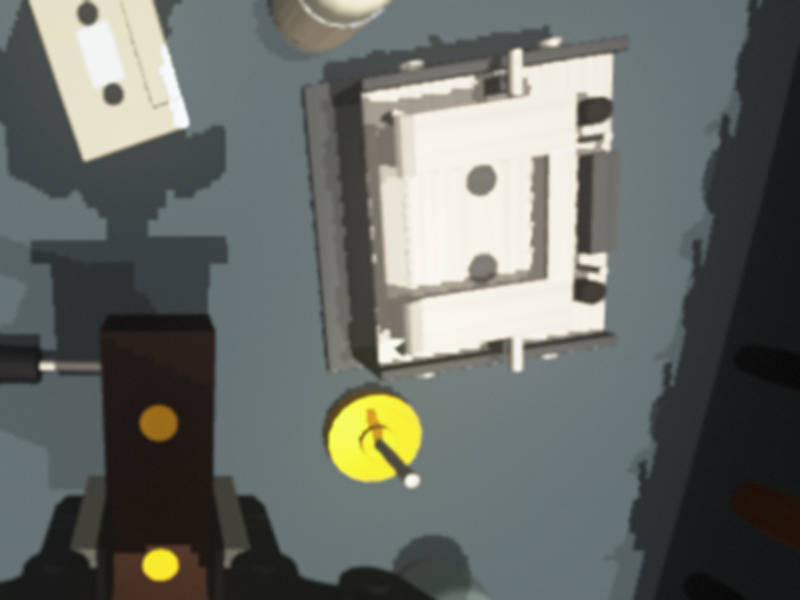

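The transport shows clearly, in 2x crop pixels. The rails run from the left (mouth) at x≈393–405 to 575, the upper one at y≈100–165 and the lower at y≈290–355, and the floor lip is at x≈380. I'll take edge profiles and cast them to points.

```bash
python3 - <<'E'
from h import *
im=cv2.imread("pics/w5.png")
cv2.imwrite("pics/m6.png",cv2.resize(im[35:195,390:560],(800,600) if 0 else (637,600),interpolation=cv2.INTER_CUBIC))
g=cv2.cvtColor(im,cv2.COLOR_BGR2GRAY)
for c in (455,470,490,505): print(c,[int(v) for v in g[45:185,c]])
E
```

```text
455 [237, 222, 180, 157, 154, 154, 156, 155, 157, 164, 192, 229, 240, 242, 242, 241, 240, 240, 241, 242, 242, 243, 243, 244, 244, 244, 245, 245, 246, 245, 244, 243, 243, 243, 244, 244, 244, 244, 244, 243, 241, 240, 242, 244, 244, 244, 244, 244, 244, 244, 244, 244, 244, 244, 245, 245, 245, 245, 245, 245, 245, 245, 245, 245, 245, 245, 245, 245, 246, 246, 246, 246, 246, 246, 246, 246, 246, 246, 246, 246, 246, 246, 246, 246, 246, 246, 247, 246, 247, 247, 247, 247, 247, 247, 247, 247, 242, 216, 177, 165, 157, 140, 136, 180, 234, 245, 245, 244, 243, 244, 245, 245, 246, 246, 246, 247, 247, 247, 247, 247, 247, 246, 246, 246, 246, 246, 246, 246, 246, 245, 244, 243, 233, 183, 107, 66, 75, 103, 118, 121]
470 [161, 157, 156, 158, 157, 157, 159, 173, 211, 236, 241, 241, 241, 240, 239, 239, 240, 241, 242, 242, 243, 243, 243, 243, 244, 244, 244, 244, 243, 242, 242, 243, 244, 243, 243, 243, 243, 242, 239, 237, 239, 241, 241, 241, 241, 241, 241, 241, 241, 241, 241, 241, 241, 241, 241, 242, 241, 242, 242, 242, 242, 242, 242, 242, 242, 242, 242, 242, 242, 242, 242, 242, 242, 243, 242, 242, 243, 243, 24
[... 1002 characters left out ...]
05 [214, 226, 231, 236, 238, 239, 239, 238, 237, 236, 237, 239, 240, 241, 241, 241, 242, 242, 241, 241, 242, 241, 240, 240, 240, 241, 241, 242, 241, 241, 241, 239, 233, 222, 208, 212, 222, 224, 224, 224, 221, 209, 199, 195, 197, 202, 210, 206, 188, 176, 188, 212, 225, 224, 220, 211, 212, 223, 226, 219, 207, 189, 178, 177, 177, 189, 213, 221, 214, 214, 219, 220, 219, 210, 192, 177, 170, 173, 196, 218, 223, 221, 223, 224, 225, 221, 206, 185, 171, 156, 138, 128, 127, 126, 132, 167, 218, 238, 241, 240, 239, 239, 239, 240, 242, 243, 243, 243, 242, 243, 242, 242, 241, 240, 241, 242, 242, 242, 241, 241, 240, 240, 242, 237, 207, 159, 112, 74, 72, 94, 112, 117, 118, 119, 120, 121, 122, 122, 122, 121]
```

View pics/m6.png

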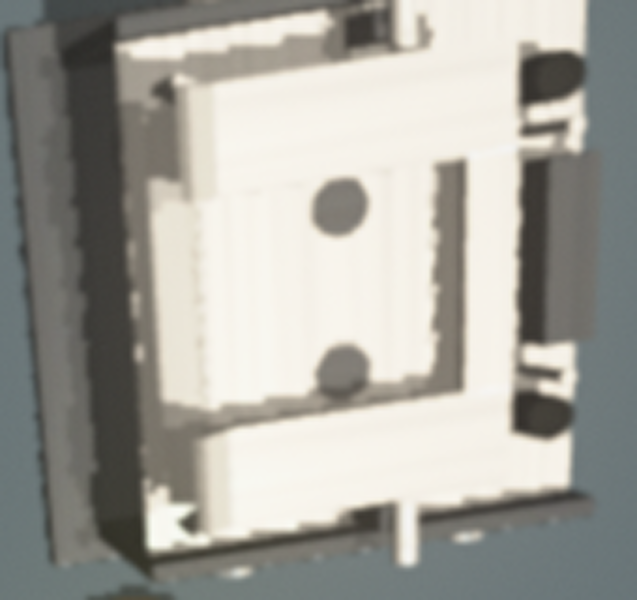

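```bash
python3 - <<'E'
from h import *
np.set_printoptions(precision=4,suppress=True)
p=np.load("w5.npy");C=cam("wrist",dict(tcp_pos=p[:3],tool_rot=p[3:]));print(C[3])
for z in (.087,):
  E={k:cast(C,v,z)[:,:2] for k,v in dict(uo=[(455,55.8),(470,53.3),(490,50)],ui=[(455,86.3),(470,84.3),(490,80.8)],li=[(455,148.5),(470,146),(490,143)],lo=[(455,178.3),(470,174.5),(490,169.3)]).items()}
  for k,v in E.items(): d=v[-1]-v[0];print(k,v[1],np.rad2deg(np.arctan2(d[1],d[0])))
v=lambda L:[(390+x/3.747,35+y/3.75) for x,y in L]
print("rail ends",cast(C,v([(178,85),(195,200),(197,437),(205,535)]),.091))
print("floor lip",cast(C,v([(150,180),(163,405)]),.070))
print("shaft top",cast(C,[(446,240)],.077),"wheel",cast(C,[(427,218.5)],.01))
E
```

```text
[ 0.4794 -0.0244  0.3892]
uo [0.614  0.0166] 9.675523760656828
ui [ 0.6176 -0.0098] 9.284417007655145
li [ 0.6255 -0.0667] 9.470055298844207
lo [ 0.6296 -0.0951] 15.456306101173649
rail ends [[ 0.5835  0.0121  0.091 ]
 [ 0.5905 -0.0138  0.091 ]
 [ 0.5976 -0.0716  0.091 ]
 [ 0.6028 -0.0975  0.091 ]]
floor lip [[ 0.586  -0.0083  0.07  ]
 [ 0.5956 -0.0663  0.07  ]]
shaft top [[ 0.6188 -0.1716  0.077 ]] wheel [[ 0.6197 -0.1724  0.01  ]]
```

```bash
python3 - <<'E'
from h import *
rows(sense(),[.4588,-.0656,.19],np.deg2rad(189.45),11,1)
E
```

```text
[[0.003, -0.002, 0.0052, -0.0, 0.0, -0.1575, 1.0], [0.0033, -0.0015, 0.0052, -0.0, 0.0, -0.1575, 1.0], [0.0035, -0.001, 0.0052, -0.0, 0.0, -0.1575, 1.0], [0.0036, -0.0004, 0.0052, -0.0, 0.0, -0.1575, 1.0], [0.0036, 0.0002, 0.0052, -0.0, 0.0, -0.1575, 1.0], [0.0036, 0.0007, 0.0052, -0.0, 0.0, -0.1575, 1.0], [0.0034, 0.0013, 0.0052, -0.0, 0.0, -0.1575, 1.0], [0.0032, 0.0018, 0.0052, -0.0, 0.0, -0.1575, 1.0], [0.0028, 0.0023, 0.0052, -0.0, 0.0, -0.1575, 1.0], [0.0024, 0.0027, 0.0052, -0.0, 0.0, -0.1575, 1.0], [0.002, 0.003, 0.0052, -0.0, 0.0, -0.1575, 1.0]]
```

Emit:
apply_moves([
  [0.003, -0.002, 0.005, 0, 0, -0.158, 1],
  [0.003, -0.002, 0.005, 0, 0, -0.158, 1],
  [0.004, -0.001, 0.005, 0, 0, -0.158, 1],
  [0.004, 0, 0.005, 0, 0, -0.158, 1],
  [0.004, 0, 0.005, 0, 0, -0.158, 1],
  [0.004, 0.001, 0.005, 0, 0, -0.158, 1],
  [0.003, 0.001, 0.005, 0, 0, -0.158, 1],
  [0.003, 0.002, 0.005, 0, 0, -0.158, 1],
])

```text
t: 12.8
tcp_pos: [0.4642, -0.0739, 0.2072]
tool_rot: [0.149, 0.989, -0.0, 0.0]
force: [-0.2, -0.1, -1.5]
finger_gap: 0.255
gripper_force: 98.2
```

Emit:
apply_moves([
  [0.003, 0.002, 0.005, 0, 0, -0.158, 1],
  [0.002, 0.003, 0.005, 0, 0, -0.158, 1],
  [0.002, 0.003, 0.005, 0, 0, -0.158, 1],
  [0, 0, 0.03, 0, 0, 0, 1],
  [0, 0, 0.03, 0, 0, 0, 1],
  [0, 0, 0.03, 0, 0, 0, 1],
  [0, 0, 0, 0, 0, 0, 1],
  [0, 0, 0, 0, 0, 0, 1],
])

```text
t: 13.8
tcp_pos: [0.4591, -0.0648, 0.103]
tool_rot: [-0.085, 0.996, -0.0, 0.001]
force: [-0.2, -0.9, -2.3]
finger_gap: 0.255
gripper_force: 98.3
```

```bash
python3 - <<'E'
from h import *
np.set_printoptions(precision=4,suppress=True)
s=sense();R=Ro.from_quat(s["tool_rot"]).as_matrix();u=np.array([.9864,.1642]);n=np.array([-.1642,.9864])
p=s["tcp_pos"];print(s["t"],p,"u",p[:2]@u,"n",p[:2]@n,"yaw",np.rad2deg(np.arctan2(R[1,0],R[0,0])),R[:,2],s["force"])
sc=snapshot("scene")[:,:,::-1].copy();t=snapshot("top")[:,:,::-1].copy();w=snapshot("wrist")[:,:,::-1].copy()
for k,v in dict(s7=sc,t7=t,w7=w).items(): cv2.imwrite(f"pics/{k}.png",v)
r=lambda i,x,y,w,h,W,H:cv2.resize(i[y:y+h,x:x+w],(W,H),interpolation=2)
cv2.imwrite("pics/m7.png",np.vstack([np.hstack([r(sc,200,150,125,100,400,320),r(t,310,120,125,100,400,320)]),r(w,120,100,400,140,800,280)]))
E
```

```text
13.8 [ 0.4591 -0.0648  0.103 ] u 0.44225249320822513 n -0.13932002487519457 yaw -170.29920498113654 [ 0.0012 -0.0006 -1.    ] [-0.2107 -0.9413 -2.2715]
```

View pics/m7.png

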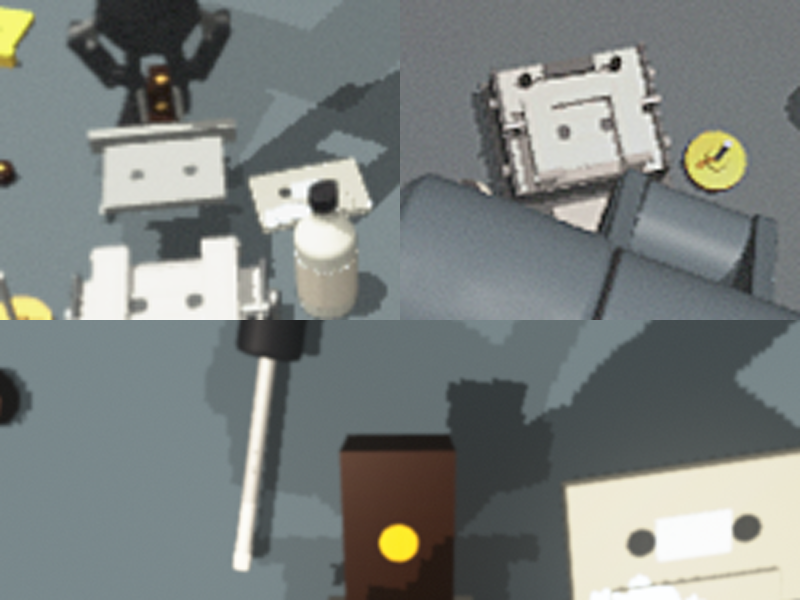

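The scene view at upper left shows the blade level and aimed at the mouth, with tip corners at about (232,216) and (270,212). I'll compare those with the predicted projections.

```bash
python3 - <<'E'
from h import *
np.set_printoptions(precision=2,suppress=True)
s=sense();R=Ro.from_quat(s["tool_rot"]).as_matrix();p=s["tcp_pos"]
X=-R[:,0];Y=R[:,1];o=p+.0362*X+np.array([0,0,-.004])
C=cam("scene")
f=lambda x,y,z:o+x*X+y*Y+np.array([0,0,z])
print("pred tip top",proj(C,[f(.07,48e-3,.008),f(.07,-48e-3,.008)]),"tip bottom",proj(C,[f(.07,48e-3,0),f(.07,-48e-3,0)]))
print("pred bar top front",proj(C,[f(0,60e-3,.018),f(0,-60e-3,.018)]))
im=cv2.imread("pics/s7.png")
g=cv2.cvtColor(im,cv2.COLOR_BGR2GRAY)
for c in (238,245,255,264):print(c,g[185:226,c])
for r in(200,207):print(r,g[r,222:282])
# transport: rail ends (2x far view)
M=np.array([.5929,-.0432]);u=np.array([.9864,.1642]);n=np.array([-.1642,.9864])
q=lambda a,b,z:[*(M+a*u+b*n),z]
print("pred rails: front in/out",proj(C,[q(0,.0285,.091),q(0,.056,.091),q(0,-.0285,.091),q(0,-.056,.091)]), "at 40mm",proj(C,[q(.04,.0285,.087),q(.04,.0565,.087),q(.04,-.0285,.087),q(.04,-.0565,.087)]))
r=232;print([int(v) for v in g[r,215:285]]); r=240;print([int(v) for v in g[r,215:285]])
E
```

```text
pred tip top [[269.39 210.97]
 [231.22 214.21]] tip bottom [[269.67 213.16]
 [231.72 216.39]]
pred bar top front [[272.83 189.03]
 [227.1  192.78]]
238 [ 67  56  52  54 101 214 217 162 101 110 183 219 221 220 221 221 220 221
 223 220 220 221 221 221 221 221 222 221 213 155 100 107 119 120 123 127
 127 126 125 121 129]
245 [ 85  95  94  95 175 218 211 115  92 129 215 220 221 221 222 221 221 220
 214 209 212 219 223 220 221 222 220 217 183 109 103 129 121 119 116 112
  98 118 121 119 120]
255 [ 93  79  70 128 216 213 117  96 133 215 221 221 220 220 222 221 221 221
 221 219 221 221 220 222 221 220 217 188 107  95 116 120 109  74  68  64
  64  66  65  65  64]
264 [121 123 128 136 134 117  94 124 215 221 221 221 222 220 220 222 220 222
 221 220 221 220 222 221 221 219 210 112  88  83  67  69  67  67  66  66
  66  71  75 152 239]
200 [137 139 136 137 137 137 137 139 128 130 174 213 220 221 221 220 221 221
 221 222 221 221 221 221 220 221 222 221 219 221 222 220 222 221 221 220
 221 219 218 220 220 220 222 221 221 220 219 164  91  83 114 120 117 126
  97  89  85  87  84  87]
207 [137 140 13
[... 399 characters left out ...]
.87]]
[139, 137, 139, 135, 137, 137, 138, 137, 138, 139, 137, 137, 140, 166, 228, 243, 244, 244, 245, 245, 244, 244, 243, 243, 223, 160, 130, 133, 156, 175, 179, 191, 195, 196, 197, 205, 210, 222, 223, 227, 229, 230, 230, 229, 229, 231, 233, 236, 241, 243, 244, 245, 245, 245, 245, 244, 243, 242, 228, 132, 90, 89, 88, 96, 98, 104, 128, 127, 86, 90]
[137, 138, 139, 137, 136, 137, 134, 130, 127, 116, 138, 221, 243, 244, 243, 244, 244, 244, 244, 244, 244, 243, 243, 242, 219, 174, 185, 235, 244, 244, 244, 244, 244, 244, 244, 244, 244, 243, 244, 244, 244, 244, 244, 243, 243, 241, 241, 242, 243, 244, 244, 244, 244, 245, 245, 244, 243, 243, 241, 184, 165, 165, 168, 180, 237, 240, 187, 134, 108, 136]
```

Emit:
apply_moves([
  [0, -0.001, 0.012, 0, 0, 0.004, 1],
  [0, 0, 0.0105, 0, 0, 0, 1],
  [-0.01, 0, 0, 0, 0, 0, 1],
  [-0.01, 0, 0, 0, 0, 0, 1],
  [0, 0, 0, 0, 0, 0, 1],
  [0, 0, 0, 0, 0, 0, 1],
])

```text
t: 14.7
tcp_pos: [0.4784, -0.0618, 0.0799]
tool_rot: [-0.083, 0.997, -0.0, -0.0]
force: [0.4, 0.1, -2.2]
finger_gap: 0.255
gripper_force: 98.4
```

```bash
cat > st.py <<'E'
from h import *
np.set_printoptions(precision=4,suppress=True)
s=sense();R=Ro.from_quat(s["tool_rot"]).as_matrix();u=np.array([.9864,.1642]);n=np.array([-.1642,.9864])
p=s["tcp_pos"];print(s["t"],"u",p[:2]@u,"n",p[:2]@n,"z",p[2],"yaw",np.rad2deg(np.arctan2(R[1,0],R[0,0]))+360,R[:,2],s["force"],s["ft_torque"])
E
python3 st.py
```

```text
14.7 u 0.4616981177756304 n -0.13949804479428557 z 0.07990646866933762 yaw 189.4894906039124 [-0.0001 -0.     -1.    ] [ 0.3795  0.1013 -2.2453] [0.043  0.106  0.0062]
```

Emit:
apply_moves([
  [-0.006, 0, 0, 0, 0, 0, 1],
  [-0.005, 0, 0, 0, 0, 0, 1],
  [-0.005, 0, 0, 0, 0, 0, 1],
  [-0.004, 0, 0, 0, 0, 0, 1],
  [0, 0, 0, 0, 0, 0, 1],
])

```text
t: 15.32
tcp_pos: [0.4985, -0.0587, 0.0798]
tool_rot: [-0.083, 0.997, -0.0, 0.0]
force: [-0.4, -0.4, -1.5]
finger_gap: 0.254
gripper_force: 98.4
```

```bash
python3 st.py
```

```text
15.325 u 0.48210200898827843 n -0.13971581581829787 z 0.0798264640205301 yaw 189.47979780974276 [ 0.0004 -0.0002 -1.    ] [-0.3809 -0.3607 -1.5397] [-0.0246  0.1193 -0.0185]
```

Tip about 10 mm in with no contact force. I'll continue.

Emit:
apply_moves([
  [-0.005, 0, 0, 0, 0, 0, 1],
  [-0.005, 0, 0, 0, 0, 0, 1],
  [-0.005, 0, 0, 0, 0, 0, 1],
  [-0.005, 0, 0, 0, 0, 0, 1],
  [0, 0, 0, 0, 0, 0, 1],
])

```text
t: 15.95
tcp_pos: [0.5184, -0.0554, 0.0798]
tool_rot: [-0.083, 0.997, -0.0, 0.0]
force: [0.3, 0.1, -2.2]
finger_gap: 0.251
gripper_force: 98.4
```

```bash
python3 st.py
```

```text
15.95 u 0.502278412233091 n -0.13975072193014185 z 0.07983135966287316 yaw 189.48290874406112 [ 0.0007 -0.0002 -1.    ] [ 0.3192  0.1208 -2.2285] [ 0.0043  0.0627 -0.001 ]
```

Emit:
apply_moves([
  [-0.005, 0, 0, 0, 0, 0, 1],
  [-0.005, 0, 0, 0, 0, 0, 1],
  [-0.005, 0, 0, 0, 0, 0, 1],
  [-0.005, 0, 0, 0, 0, 0, 1],
  [-0.005, 0, 0, 0, 0, 0, 1],
  [-0.005, 0, 0, 0, 0, 0, 1],
  [0, 0, 0, 0, 0, 0, 1],
])

```text
t: 16.82
tcp_pos: [0.548, -0.0505, 0.0798]
tool_rot: [-0.083, 0.997, -0.0, 0.0]
force: [-0.1, -0.9, -3.1]
finger_gap: 0.252
gripper_force: 98.4
```

```bash
python3 st.py
```

```text
16.825 u 0.5322563502221473 n -0.13974750808682193 z 0.07984729657481639 yaw 189.4805105267469 [ 0.0007 -0.0002 -1.    ] [-0.0687 -0.9439 -3.1426] [-0.0258  0.1248  0.027 ]
```

Emit:
apply_moves([
  [-0.003, 0, 0, 0, 0, 0, 1],
  [-0.003, 0, 0, 0, 0, 0, 1],
  [0, 0, 0, 0, 0, 0, 1],
])

```text
t: 17.2
tcp_pos: [0.5537, -0.0495, 0.0799]
tool_rot: [-0.083, 0.997, -0.0, 0.0]
force: [-0.5, 0.1, -2.0]
finger_gap: 0.252
gripper_force: 98.4
```

Emit:
apply_moves([
  [-0.0015, 0, 0, 0, 0, 0, 1],
  [0, 0, 0, 0, 0, 0, 1],
])

```text
t: 17.45
tcp_pos: [0.5549, -0.0492, 0.0798]
tool_rot: [-0.083, 0.997, -0.0, 0.0]
force: [-0.0, 0.3, -1.5]
finger_gap: 0.257
gripper_force: 98.4
```

Emit:
apply_moves([
  [-0.001, 0, 0, 0, 0, 0, 1],
  [0, 0, 0, 0, 0, 0, 1],
])

```text
t: 17.7
tcp_pos: [0.5559, -0.049, 0.0798]
tool_rot: [-0.083, 0.997, -0.0, 0.0]
force: [0.7, -0.3, -2.4]
finger_gap: 0.25
gripper_force: 98.4
```

Emit:
apply_moves([
  [-0.001, 0, 0, 0, 0, 0, 1],
  [0, 0, 0, 0, 0, 0, 1],
])

```text
t: 17.95
tcp_pos: [0.5569, -0.0489, 0.0798]
tool_rot: [-0.083, 0.997, -0.0, 0.0]
force: [0.4, -0.5, -1.0]
finger_gap: 0.25
gripper_force: 98.4
```

Emit:
apply_moves([
  [-0.001, 0, 0, 0, 0, 0, 1],
  [0, 0, 0, 0, 0, 0, 1],
])

```text
t: 18.2
tcp_pos: [0.5577, -0.0487, 0.0798]
tool_rot: [-0.083, 0.997, 0.0, -0.0]
force: [0.1, -0.9, -2.0]
finger_gap: 0.251
gripper_force: 98.4
```

Emit:
apply_moves([
  [-0.001, 0, 0, 0, 0, 0, 1],
  [0, 0, 0, 0, 0, 0, 1],
])

```text
t: 18.45
tcp_pos: [0.558, -0.0485, 0.0797]
tool_rot: [-0.082, 0.997, 0.0, -0.001]
force: [-1.9, 0.4, -0.1]
finger_gap: 0.249
gripper_force: 98.6
```

Emit:
apply_moves([
  [-0.001, 0, 0, 0, 0, 0, 1],
  [0, 0, 0, 0, 0, 0, 1],
])

```text
t: 18.7
tcp_pos: [0.5582, -0.0484, 0.0796]
tool_rot: [-0.082, 0.997, 0.0, -0.002]
force: [-5.0, -1.6, 0.2]
finger_gap: 0.25
gripper_force: 98.7
```

Bar against the lips at about 5 N. I'll relax slightly, open gently, and lift straight up.

Emit:
apply_moves([
  [0.0007, 0, 0.0005, 0, 0, 0, 1],
  [0, 0, 0, 0, 0, 0, 0.2],
  [0, 0, 0, 0, 0, 0, 0.1],
  [0, 0, 0, 0, 0, 0, 0],
  [0, 0, 0, 0, 0, 0, 0],
], force=20)

```text
t: 19.32
tcp_pos: [0.5596, -0.0485, 0.0795]
tool_rot: [-0.083, 0.997, -0.0, 0.001]
force: [-0.7, -0.3, 0.0]
finger_gap: 0.498
gripper_force: 0.0
```

Emit:
apply_moves([
  [0, 0, -0.01, 0, 0, 0, 0],
  [0, 0, -0.02, 0, 0, 0, 0],
  [0, 0, -0.04, 0, 0, 0, 0],
  [0.02, 0, -0.05, 0, 0, 0, 0],
  [0.05, 0, -0.03, 0, 0, 0, 0],
  [0.02, 0, 0, 0, 0, 0, 0],
  [0, 0, 0, 0, 0, 0, 0],
])

```text
t: 20.2
tcp_pos: [0.4692, -0.0632, 0.2304]
tool_rot: [-0.082, 0.997, -0.0, 0.001]
force: [-0.0, -0.9, -0.7]
finger_gap: 0.501
gripper_force: 0.0
```

```bash
python3 st.py; python3 - <<'E'
from h import *
sc=snapshot("scene")[:,:,::-1].copy();t=snapshot("top")[:,:,::-1].copy();w=snapshot("wrist")[:,:,::-1].copy()
for k,v in dict(s8=sc,t8=t,w8=w).items(): cv2.imwrite(f"pics/{k}.png",v)
r=lambda i,x,y,w,h,W,H:cv2.resize(i[y:y+h,x:x+w],(W,H),interpolation=2)
cv2.imwrite("pics/m8.png",np.vstack([np.hstack([r(sc,190,170,125,100,400,320),r(t,310,120,125,100,400,320)]),np.hstack([r(w,120,120,400,280,400,280),r(sc,90,140,400,140,400,280)])]))
E
```

```text
20.2 u 0.4524712196941214 n -0.13939404385245346 z 0.23040434169656968 yaw 189.40628574648514 [ 0.001  -0.0003 -1.    ] [-0.0177 -0.9323 -0.6651] [ 0.0476  0.0028 -0.0043]
```

View pics/m8.png

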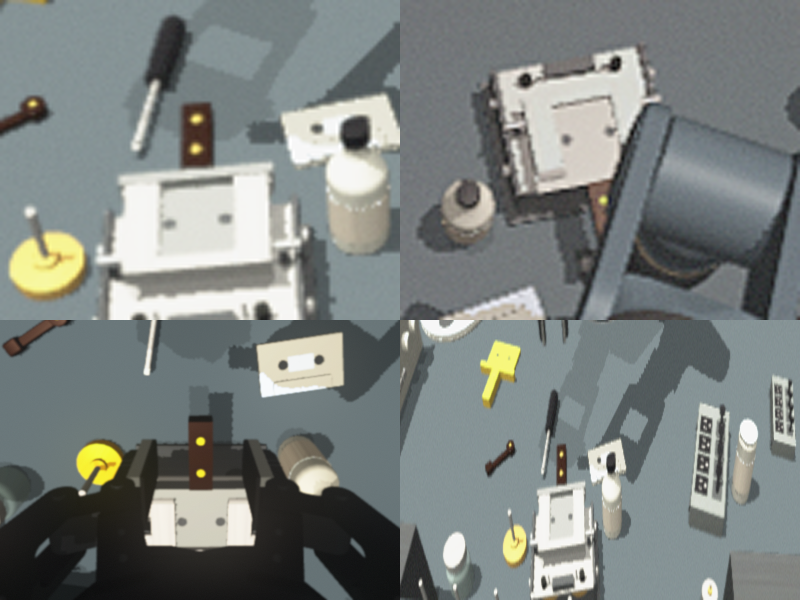

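The final views show the gauge seated, with its bar against both rail lips and the handle straight. The bystanders are where they were and the gripper is clear.

```bash
python3 -c "
from station import *
print(sign_off())"
```

```text
the job is handed in; nothing more can be done
None
```

I laid all four switches over to off first, then slid the basket gauge into the basket until its stop bar met the lips at about 5 N, let go, and handed the job in at about 20 s with the gripper clear and, in the final pictures, nothing else on the desk moved.

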